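# Snap the test coupler onto a tilted coolant nipple and hold it

### The arm

A 6-joint arm with a two-finger parallel gripper is mounted at the origin on the work surface. World frame = base frame: x ahead of the robot, y to its left, z up, the work surface at z = 0. Lengths are in m, angles in rad, forces in N, time in s.
With the tool pointing down it reaches from about 0.35 to 0.775 m from the base axis. Payload 7.3 kg.
Tool frame: the origin (TCP) lies at the very end of the fingers, on their centre line; the grasp point (between the pads) lies 19 mm behind it (robot.tcp_to_grasp is the distance from the TCP to the grasp point, in m); z points along the fingers, y is the direction in which the jaws open and shut (so a half turn about z gives the same grasp; the last joint's range is limited). The gripper opens to 92 mm and grips with 3 to 60 N. Pads are 19 mm wide; open, the fingers measure 130 mm over their backs; the gripper's body (75 mm by 190 mm) begins 47 mm behind the grasp point.
Start: joints at [1.1, 0.342, 1.524, -0, 1.275, -0.146], TCP at [0.168, 0.498, 0.227] pointing down, gripper open.
Joint ranges: [-2.53, 2.53], [-0.77, 2.02], [0.04, 2.7], [-1, 4.14], [0.28, 2.66], [-3.11, 3.11]. Speed limits (rad/s): [2.57, 2.57, 3.14, 3.14, 3.14, 3.14].

### API

Orientations are given as [roll, pitch, yaw] about the fixed x, y, z axes, in that order (R = Rz(yaw) Ry(pitch) Rx(roll)).
In Python, from cell import robot gives the robot as it stands.
- The arm moves only by the tool arm_command, never from a script. Its argument "motion" is a list that holds one entry, the list of rows, each a list of 7 numbers: the turn, a rotation vector about the tool's x, y, z in units of 90 degrees (1.0 is 90 degrees), then the shift along the tool's x, y, z in units of 30 cm (1.0 is 30 cm), then the opening, from -1 (shut) to 1 (fully open). In form: [[[wx, wy, wz, tx, ty, tz, grip], ...]]. A call has 1 to 8 rows; each row is the pose to reach, as a shift and turn from the pose commanded when the call began, along the tool's axes at that moment; what a row does not reach only later rows make up. A row lasts 1/10 s, in which the tool goes at most 50 mm and 8.59 degrees, less where a joint would pass 70% of its speed; a pose out of reach is approached as far as the arm can. A call with a number of a shift or a turn outside -1 to 1 is refused whole. A call with a gripper value outside its range is refused whole. The fingers move at their own pace and stop on an object; "grip_force" is the grip in N (left out, the last holds). Time passes only in rows, so rows that repeat a pose let the fingers close. It gives the time, the measured TCP pose, the force and the opening at its end, in the units of the state.
- robot.observe(): the state, without advancing time (a new reading comes with each control period).
- robot.read_camera(name): name is "side" or "top"; returns a dict with "image" (420x560x3 uint8, red, green, blue), "z_map" (420x560 float32, m along the optical axis (not along the pixel's ray), 0 where there is no reading), "fov_y" (degrees; the focal length in pixels is half the picture's height over the tangent of half this angle, whatever the lens; pixels are square), "cx", "cy" (the principal point, pixels), "cam_to_world" (4x4, takes a point from camera to world coordinates). Camera axes: x right, y down, z forward; pixel columns grow to the right and rows downward; lengths in m; the calibration is good to about 2 mm. A picture is of the moment at which its call begins.
- robot.hand_in(): hands the job in, once; it reports no verdict.
The state is a dict: "time": time; "qpos": joint angles; "qvel": joint speeds; "joint_efforts": joint torques, N m; "tool_pos": TCP position; "tool_rot": TCP orientation; "contact_force": force on the tool from outside, world axes, zero at the start; "torque": the same for the moment, N m; "opening": finger opening in m.
Only numpy, scipy, OpenCV 4.12 (cv2) and the standard library are available. Lean on these libraries where they do the work, as an engineer would, in place of code of your own. Each camera call takes 0.05 s, during which the arm holds its last target.

### The job

Set the grey coolant manifold block, nipple up, down flat between the two rails of the sloping cradle and let go of it. Then take the blue test coupler, press it squarely over the tilted brass nipple until the orange collar snaps down, and keep holding it there against the spring: finish with the coupler still gripped and pressed home. Leave the other things on the bench where they stand.

Things in the scene. Friction and masses are not known exactly. Their poses are not given: they have to be found in the camera images.
- seat: Aluminium top plate (92 x 72 mm) of the fixed sloping cradle, on a narrow post (base 150 x 110 mm). Origin: middle of the plate's upper face, 70 mm above the bench. z: square to the plate, leaning 0.35 rad from vertical; x: up the slope; y: across it, level. The block goes with its underside's centre at about this origin, its length along x, either way round.
- manifold: Loose grey manifold block, 70 (x) x 50 (y) x 50 (z) mm, 0.35 to 0.65 kg, standing on the bench nipple up. Origin: centre of its underside; z points up through the nipple. Grip it across its 50 mm width (y), pads on the upper part of its sides (grasp about 34 mm up), so the fingers stay clear of the cradle's rails.
- nipple_tip (a point): Tip of the brass nipple, on the manifold's z axis, 74 mm above its underside. The nipple is fixed, 13 mm in diameter, tapers at the tip and stands 24 mm up from the middle of the block's top. Round it is an orange sprung collar ring, 36 mm in diameter, its upper face 64 mm above the block's underside when free.
- collar (a joint): How far the orange collar is pressed down along the nipple, in m: 0 free, 0.008 at the stop. On a snap spring: it gives only at about 13 N, then the push needed falls away to about 6.5 N at 7 mm, so it jumps down; the spring always pushes back, and the collar comes up again when let go.
- lip (a point): Middle of the yellow lip's inner face at the plate's lower end, at the plate's surface: 38 mm down the slope from seat's origin. The lip is 12 mm high; the upper end is open. Two round steel rails, 8 mm high, run along the slope with their inner sides 27.5 mm either side of the middle.
- indicator (a joint): Green pin, 10 mm thick, in the manifold's +x face, 36 mm above its underside: how far it has come out, in m. 0 with the collar free, about 0.005 once the collar has snapped down.
- coupler: Loose blue test coupler, an upright cylinder 36 mm in diameter, 96 mm tall, about 0.25 kg: steel mouth (lowest 28 mm), blue grip, small brass stub on top. It stands mouth down on the bench. Origin: centre of the mouth's rim; z: along its axis, away from the mouth. The bore is 18 mm wide, 28 mm deep; the flat rim pushes the collar. Grip it about 60 mm above the mouth.
- wood_block: Bystander: upright pale wood block 70 x 60 x 110 mm; origin at its underside.
- tape_roll: Bystander: roll of cream tape lying flat, 90 mm across, 24 mm high; origin at its underside.
- jar: Bystander: white jar with black cap, 64 mm across, 85 mm high; origin at its underside.
- blank_plug: Bystander: red stepped plastic plug, 32 mm across, 50 mm high; origin at its underside.
- screwdriver: Bystander: grey screwdriver lying on the bench; origin at its underside.
- mug: Bystander: white mug, 76 mm across, 90 mm high; origin at its underside.

How it is judged:
On the way, in this order (a step that is already met when the one before it is completed fails the run):
1. the manifold block sits flat between the cradle's rails and the fingers have let go of it (x of manifold in the frame of seat between -0.008 and 0.012 m and y of manifold in the frame of seat between -0.005 and 0.005 m and z of manifold in the frame of seat between -0.002 and 0.0025 m and angle between the z axis of manifold and the z axis of seat, either way round below 0.06 rad and angle between the x axis of manifold and the x axis of seat, either way round below 0.15 rad and contact force between the fingers and manifold below 0.5 N), for 0.3 s.
2. the coupler, square on the nipple and in the fingers, has snapped the collar down (value of joint collar above 0.0055 m and z of coupler in the frame of manifold between 0.053 and 0.06 m and angle between the z axis of coupler and the z axis of manifold, either way round below 0.12 rad and x of coupler in the frame of manifold between -0.005 and 0.005 m and y of coupler in the frame of manifold between -0.005 and 0.005 m and contact force between the fingers and coupler above 2 N and contact force between coupler and manifold above 2 N), for 0.3 s.
At the end, for the whole second after the job is handed in: Coupler still gripped and pushing (each over 2 N), at rest, collar down over 5.5 mm, coupler within 5 mm of the nipple axis and square within 0.12 rad; block flat in the cradle (2.5 mm, 0.06 rad), within 5 mm of the middle between the rails and -8 to +12 mm along them (all of step 2 and x of manifold in the frame of seat between -0.008 and 0.012 m and y of manifold in the frame of seat between -0.005 and 0.005 m and z of manifold in the frame of seat between -0.002 and 0.0025 m and angle between the z axis of manifold and the z axis of seat, either way round below 0.06 rad and angle between the x axis of manifold and the x axis of seat, either way round below 0.15 rad and linear speed of coupler below 0.02 m/s); the arm keeps its last pose, push and grip.
It fails at once if a bystander is pushed more than 30 mm from its place (distance of any of wood_block, tape_roll, jar, blank_plug, screwdriver, mug from where it was at the start of the episode above 0.03 m).
It also fails if it takes over 58 s, if anything falls off the work surface, if the arm or the gripper's body presses on something with over 40 N, if the wrist force passes 120 N, or if a joint passes its speed limit or range.

## Working session

There is one attempt and no reset: what is moved stays moved. The work goes in short steps, Python scripts to look and compute and a tool call to move; the robot and the scene stay as the last step left them, time stands still between calls to the robot, and variables do not carry over. Pictures are saved under pics/ and viewed, and the job is handed in when it is done.

Besides the shell and the picture viewer there is one more tool, called as name([rows], argument=value, ...), one row to a line, values as JSON. arm_command: Moves the arm, as the interface text tells. Its arguments: {"type":"object","properties":{"motion":{"type":"array"},"grip_force":{"type":"number"}},"required":["motion"]}

```bash
ls; mkdir -p pics; python3 - <<'E'
from cell import robot
import cv2,numpy as np
for n in("side","top"):
    c=robot.read_camera(n)
    cv2.imwrite(f"pics/{n}0.png",cv2.cvtColor(c["image"],cv2.COLOR_RGB2BGR))
    np.savez(f"{n}0.npz",**c)
    print(n,c["fov_y"],c["cx"],c["cy"],np.round(c["cam_to_world"],3).tolist())
print(robot.observe())
E
```

```text
pics
side 43.427827641208495 277.07908663991884 207.56193629621694 [[0.77, -0.29, 0.568, -0.423], [-0.638, -0.381, 0.67, -1.159], [0.022, -0.878, -0.478, 0.914], [0.0, 0.0, 0.0, 1.0]]
top 57.02393854517918 279.09156585694393 204.73919865555013 [[0.007, -0.985, 0.171, 0.306], [-1.0, -0.003, 0.021, 0.005], [-0.02, -0.171, -0.985, 1.403], [0.0, 0.0, 0.0, 1.0]]
{'time': 0.1, 'qpos': array([ 1.10000586e+00,  3.42660333e-01,  1.52493727e+00, -3.60498930e-05,
        1.27540486e+00, -1.46031150e-01]), 'qvel': array([ 0.00106685,  0.00012151, -0.00309954, -0.00018125,  0.00021762,
        0.00127672]), 'joint_efforts': array([ 6.49052508e-04, -4.32003593e+01, -2.44692242e+01,  7.19549507e-02,
        5.25904913e-02, -3.07126118e-05]), 'tool_pos': array([0.16735083, 0.49721846, 0.22610518]), 'tool_rot': array([-3.14019284e+00, -1.71037642e-04,  2.81684374e+00]), 'contact_force': array([ 0.62232801,  0.93714003, -0.1045475 ]), 'torque': array([-0.0195629 , -0.00812942,  0.01721025]), 'opening': 0.09174972833199413}
```

View pics/side0.png

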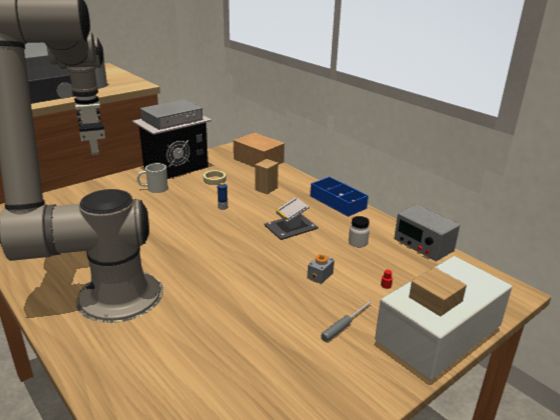

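View pics/top0.png

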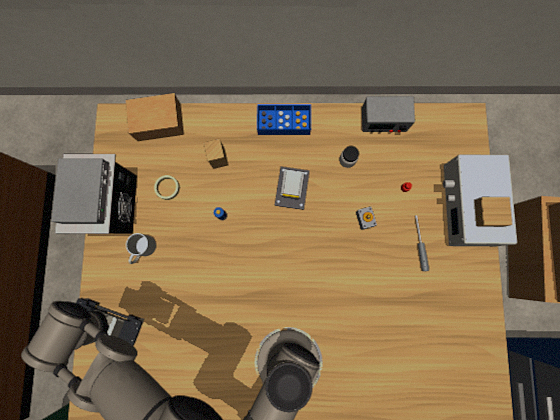

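```bash
cat > h.py <<'E'
import numpy as np,cv2
def load(n): return dict(np.load(n,allow_pickle=True))
def cloud(c):
    z=c["z_map"].astype(float);H,W=z.shape
    f=H/2/np.tan(np.radians(float(c["fov_y"]))/2)
    u,v=np.meshgrid(np.arange(W),np.arange(H))
    P=np.stack([(u-c["cx"])/f*z,(v-c["cy"])/f*z,z],-1)
    T=c["cam_to_world"]
    return P@T[:3,:3].T+T[:3,3]
def proj(c,p):
    T=np.linalg.inv(c["cam_to_world"]);p=np.atleast_2d(p)@T[:3,:3].T+T[:3,3]
    f=c["z_map"].shape[0]/2/np.tan(np.radians(float(c["fov_y"]))/2)
    return np.c_[p[:,0]/p[:,2]*f+c["cx"],p[:,1]/p[:,2]*f+c["cy"]]
def crop(c,u,v,w,h,k): 
    return cv2.cvtColor(cv2.resize(c["image"][v:v+h,u:u+w],None,fx=k,fy=k,interpolation=cv2.INTER_CUBIC),cv2.COLOR_RGB2BGR)
E
python3 - <<'E'
from h import *
s=load("side0.npz");t=load("top0.npz")
S=np.hstack([crop(s,295,245,48,48,8),crop(s,255,190,70,56,7)[:384]]) 
cv2.imwrite("pics/s1.png",S)
cv2.imwrite("pics/t1.png",np.hstack([crop(t,347,197,40,40,9),crop(t,268,160,48,60,9)[:360],]))
cv2.imwrite("pics/c1.png",np.hstack([crop(s,207,178,32,36,10),crop(t,204,196,36,36,10)]))
for n,c,boxes in(("side",s,[(295,245,343,293),(260,190,320,240),(207,175,239,214)]),("top",t,[(350,200,386,234),(270,162,314,212),(205,200,235,226)])):
    P=cloud(c)
    for u0,v0,u1,v1 in boxes:
        Q=P[v0:v1,u0:u1].reshape(-1,3)
        q=Q[Q[:,2]>0.012]
        print(n,len(q),q.min(0).round(3),q.max(0).round(3),q.mean(0).round(3), "table z",np.median(Q[Q[:,2]<0.012][:,2]).round(4))
E
```

```text
side 526 [-0.423 -1.159  0.012] [ 0.538 -0.245  0.914] [ 0.478 -0.296  0.05 ] table z 0.0003
side 692 [-0.423 -1.159  0.012] [0.832 0.238 0.914] [ 0.617 -0.02   0.066] table z 0.0015
side 310 [-0.423 -1.159  0.012] [0.648 0.448 0.914] [0.512 0.255 0.062] table z 0.0007
top 335 [ 0.306 -0.307  0.012] [0.538 0.005 1.403] [ 0.495 -0.271  0.062] table z 0.0001
top 614 [ 0.306 -0.064  0.012] [0.694 0.05  1.403] [ 0.61  -0.012  0.076] table z 0.0024
top 131 [0.306 0.005 0.014] [0.526 0.258 1.403] [0.502 0.233 0.108] table z 0.0004
```

View pics/s1.png

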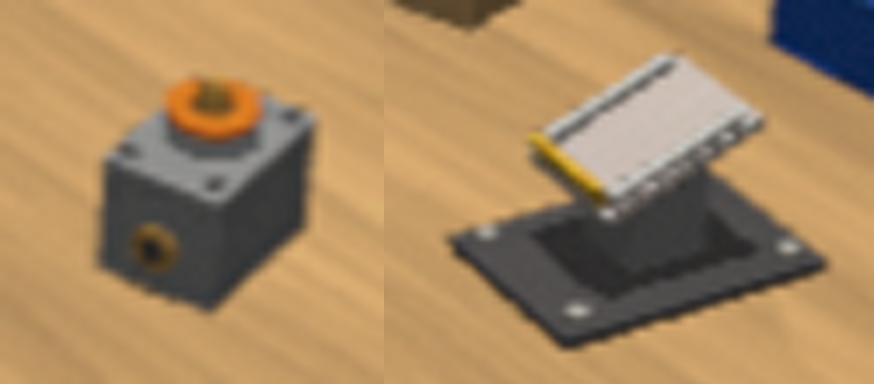

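View pics/t1.png

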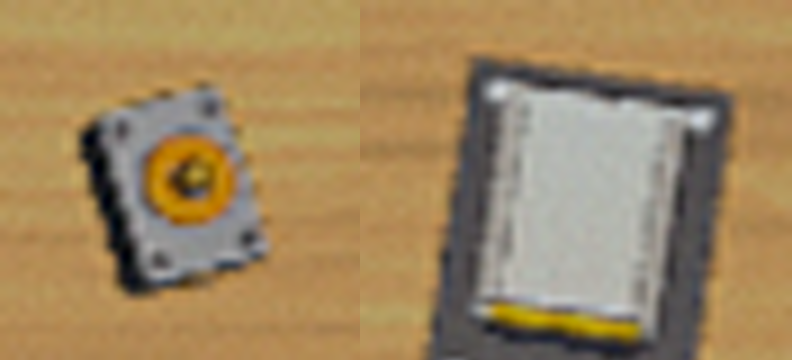

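View pics/c1.png

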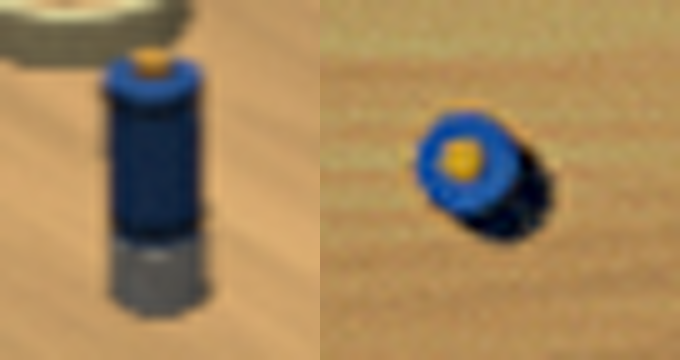

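```bash
cat > fit.py <<'E'
from h import *
from scipy.optimize import least_squares
from scipy.spatial.transform import Rotation as Ro
def boxsd(p,lo,hi):
    c=(np.array(lo)+hi)/2;h=(np.array(hi)-lo)/2
    q=np.abs(p-c)-h
    return np.linalg.norm(np.maximum(q,0),axis=-1)+np.minimum(q.max(-1),0)
def cyl(p,r,z0,z1):
    d=np.c_[np.hypot(p[:,0],p[:,1])-r,np.abs(p[:,2]-(z0+z1)/2)-(z1-z0)/2]
    return np.linalg.norm(np.maximum(d,0),axis=-1)+np.minimum(d.max(-1),0)
def man_sd(p): return np.minimum.reduce([boxsd(p,[-.035,-.025,0],[.035,.025,.05]),cyl(p,.018,.05,.064),cyl(p,.0065,.05,.074)])
def coup_sd(p): return cyl(p,.018,0,.0905)
def seat_sd(p): return np.minimum.reduce([boxsd(p,[-.046,-.036,-.008],[.046,.036,0]),boxsd(p,[-.038,-.0355,0],[.046,-.0275,.008]),boxsd(p,[-.038,.0275,0],[.046,.0355,.008]),boxsd(p,[-.046,-.0275,0],[-.038,.0275,.012])])
def frame_b(v): return Ro.from_euler('z',v[2]),np.array([v[0],v[1],0])
def frame_s(v): # tilt: z leans back toward -x
    return Ro.from_euler('z',v[2])*Ro.from_euler('y',-.35),np.array([v[0],v[1],.07])
def fit(sd,fr,pts,x0):
    def f(v):
        R,o=fr(v[:3]);return sd(R.inv().apply(pts-np.r_[0,0,v[3]]-o))
    r=least_squares(f,x0+[0.0],loss='soft_l1',f_scale=.0015,x_scale=[.01,.01,.05,.005])
    res=np.abs(f(r.x));return r.x,np.median(res),np.percentile(res,90),len(pts)
def pts(c,cen,rad,z0,z1=.2):
    P=cloud(c).reshape(-1,3);ok=(c["z_map"].ravel()>0)&(np.hypot(P[:,0]-cen[0],P[:,1]-cen[1])<rad)&(P[:,2]>z0)&(P[:,2]<z1)
    return P[ok]
E
python3 - <<'E'
from fit import *
s=load("side0.npz");t=load("top0.npz")
for nm,sd,fr,cen,rad,z0,yaws in [("man",man_sd,frame_b,(.5,-.276),.06,.005,(0.3,1.5,-.3)),("seat",seat_sd,frame_s,(.62,-.012),.065,.03,(-.2,0)),("coup",coup_sd,frame_b,(.5,.233),.05,.005,(0,))]:
    a,b=pts(s,cen,rad,z0),pts(t,cen,rad,z0)
    for y in yaws:
        for lab,p in(("side",a),("top",b),("both",np.r_[a,b])):
            x,m,q,n=fit(sd,fr,p,[*cen,y]);print(nm,lab,x.round(4),m.round(4),q.round(4),n)
E
```

```text
man side [ 4.987e-01 -2.770e-01  2.640e-01  3.000e-04] 0.0013 0.0036 572
man top [ 4.990e-01 -2.773e-01  2.730e-01  4.000e-04] 0.0014 0.0055 372
man both [ 4.988e-01 -2.770e-01  2.666e-01  4.000e-04] 0.0013 0.0042 944
man side [ 4.877e-01 -2.704e-01  1.870e+00  6.000e-04] 0.0018 0.0068 572
man top [ 4.9770e-01 -2.8120e-01  1.5636e+00  5.0000e-04] 0.0024 0.0107 372
man both [ 4.900e-01 -2.704e-01  1.831e+00  7.000e-04] 0.0026 0.0098 944
man side [ 4.987e-01 -2.770e-01  2.629e-01  3.000e-04] 0.0013 0.0036 572
man top [ 4.988e-01 -2.773e-01  2.767e-01  4.000e-04] 0.0014 0.0053 372
man both [ 4.988e-01 -2.770e-01  2.667e-01  4.000e-04] 0.0013 0.0042 944
seat side [ 0.6152 -0.0157 -0.0852  0.    ] 0.0019 0.0132 513
seat top [ 0.6143 -0.0129 -0.1489  0.0011] 0.0015 0.0035 532
seat both [ 0.6148 -0.0138 -0.1269  0.0008] 0.0016 0.0043 1045
seat side [ 6.156e-01 -1.580e-02 -8.240e-02  1.000e-04] 0.002 0.0131 513
seat top [ 0.6182 -0.0116 -0.1049  0.0027] 0.0017 0.0035 532
seat both [ 0.6146 -0.0138 -0.1234  0.0008] 0.0017 0.0042 1045
coup side [5.0950e-01 2.4250e-01 2.7568e+00 1.7000e-03] 0.0022 0.0057 254
coup top [0.5097 0.2424 0.7323 0.0015] 0.0014 0.0191 167
coup both [0.5096 0.2424 1.3001 0.0015] 0.0019 0.0072 421
```

```bash
python3 - <<'E'
from fit import *
s=load("side0.npz");t=load("top0.npz")
def ov(c,u,v,w,h,k,segs):
    im=crop(c,u,v,w,h,k)
    for a,b in segs:
        q=(proj(c,[a,b])-[u,v]+.5)*k
        cv2.line(im,tuple(int(i) for i in q[0]),tuple(int(i) for i in q[1]),(255,0,255),1,cv2.LINE_AA)
    return im
def rect(R,o,pts):
    p=R.apply(np.array(pts,float))+o
    return [(p[i],p[(i+1)%len(p)]) for i in range(len(p))]
for yaw in(-.10,-.127,-.15):
    R,o=frame_s([.6148,-.0138,yaw])
    seg=rect(R,o,[[-.046,-.036,0],[.046,-.036,0],[.046,.036,0],[-.046,.036,0]])+rect(R,o,[[-.038,-.0275,.0],[-.038,.0275,0]])
    R,o=frame_b([.4988,-.2770,.267])
    sm=rect(R,o,[[-.035,-.025,.05],[.035,-.025,.05],[.035,.025,.05],[-.035,.025,.05]])
    cv2.imwrite(f"pics/ov{yaw}.png",np.vstack([np.hstack([ov(s,262,192,60,40,6,seg),ov(t,264,160,60,50,6,seg)[:240]]),np.hstack([ov(s,290,245,60,48,6,sm),ov(t,337,192,60,48,6,sm)])]))
E
```

```text
(no output)
```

View pics/ov-0.1.png

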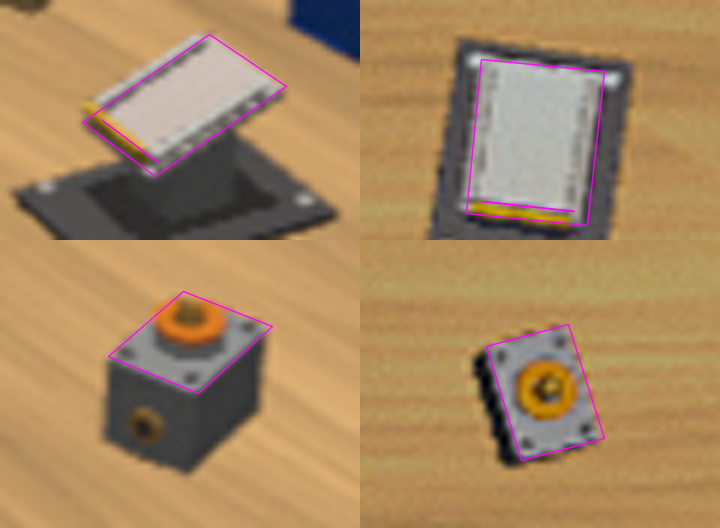

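View pics/ov-0.127.png

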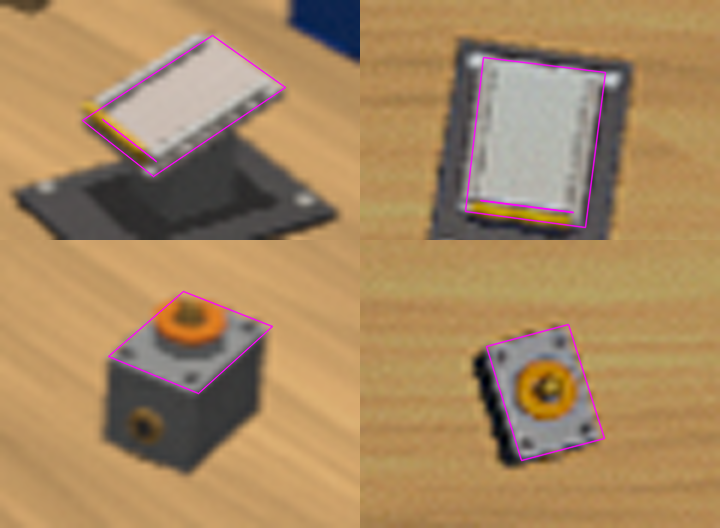

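```bash
python3 - <<'E'
from fit import *
s=load("side0.npz");t=load("top0.npz")
a,b=pts(s,(.62,-.013),.12,.004,.03),pts(t,(.62,-.013),.12,.004,.03)
print(a[:,2].max(),np.median(a[:,2]),np.median(b[:,2]))
h=np.median(b[:,2])
for lab,p in(("s",a),("t",b),("b",np.r_[a,b])):
    p=p[p[:,2]<.02]
    r=cv2.minAreaRect(p[:,:2].astype(np.float32)*1000);print(r,len(p))
    # 2D fit: band outside 140x100? use sdf of box with interior removed -> use convex hull pts
    hull=cv2.convexHull(p[:,:2].astype(np.float32))[:,0]
    def f(v):
        q=Ro.from_euler('z',v[2]).inv().apply(np.c_[p[:,:2]-v[:2],0*p[:,0]])[:,:2]
        return np.r_[np.maximum(np.abs(q)-[.075,.055],0).sum(1)]
    for y0 in(-.2,0,-.13):
        rr=least_squares(f,[.62,-.013,y0]);print(lab,rr.x.round(4),rr.cost)
# plate edges by color-free depth: fit seat on restricted points with fixed zoff 0
for z0 in(.035,.045):
  for rad in (.055,.06,.07):
    p=np.r_[pts(s,(.615,-.013),rad,z0),pts(t,(.615,-.013),rad,z0)]
    print(z0,rad,fit(seat_sd,frame_s,p,[.615,-.013,-.13]))
E
```

```text
0.029913563108449615 0.008345720893347952 0.007586082949255446
((613.5823364257812, -21.327850341796875), (200.6916961669922, 235.3516387939453), 55.97443771362305) 650
s [ 0.6107 -0.0246 -0.5108] 0.02822381501460948
s [ 0.6107 -0.0246 -0.5108] 0.028223779605865015
s [ 0.6104 -0.0245 -0.5147] 0.028219884863885585
((620.7432250976562, -15.1759033203125), (234.43331909179688, 231.59400939941406), 24.402719497680664) 830
t [ 0.6191 -0.0108 -0.2163] 0.10790311526496947
t [ 0.6183 -0.0115 -0.0169] 0.10774792634754805
t [ 0.6185 -0.0108 -0.099 ] 0.10792868354746316
((620.5889282226562, -15.229995727539062), (235.4427490234375, 231.30564880371094), 26.413684844970703) 1480
b [ 0.6177 -0.0146 -0.2912] 0.1446056778255317
b [ 0.6177 -0.0146 -0.2914] 0.14460534012410492
b [ 0.6178 -0.0146 -0.2922] 0.14460420407852342
0.035 0.055 (array([ 0.61466207, -0.01342653, -0.13142436,  0.00096548]), np.float64(0.0016141135792684686), np.float64(0.003831513018801925), 1023)
0.035 0.06 (array([ 0.61453633, -0.01367818, -0.12744189,  0.0009371 ]), np.float64(0.0016354674941566633), np.float64(0.00382530334122884), 1027)
0.035 0.07 (array([ 0.61453633, -0.01367818, -0.12744189,  0.0009371 ]), np.float64(0.0016354674941566633), np.float64(0.00382530334122884), 1027)
0.045 0.055 (array([ 0.6144416 , -0.01351556, -0.13723779,  0.00121612]), np.float64(0.0016027298605684431), np.float64(0.00359601612309553), 996)
0.045 0.06 (array([ 0.61439623, -0.01367041, -0.14048629,  0.00120568]), np.float64(0.001614028311098195), np.float64(0.0036185196840588752), 1000)
0.045 0.07 (array([ 0.61439623, -0.01367041, -0.14048629,  0.00120568]), np.float64(0.001614028311098195), np.float64(0.0036185196840588752), 1000)
```

```bash
cat > mv.py <<'E'
import sys,numpy as np
from scipy.spatial.transform import Rotation as Ro
from cell import robot
def show(R1,p1,R0=None,p0=None):
    o=robot.observe()
    if R0 is None: R0=Ro.from_euler('xyz',o["tool_rot"]);p0=o["tool_pos"]
    w=(R0.inv()*R1).as_rotvec();d=R0.inv().apply(np.array(p1)-p0)
    print("turn",np.round(w/(np.pi/2),4),"shift",np.round(d/.3,4),"| rows rot %.1f lin %.1f"%(np.degrees(np.linalg.norm(w))/8.59,np.linalg.norm(d)/.05))
    print("F",o["contact_force"].round(2),"q",o["qpos"].round(3),"t",round(o["time"],2),"open",round(o["opening"],4),"pos",o["tool_pos"].round(4),"rot",o["tool_rot"].round(4))
def down(yaw): return Ro.from_euler('xyz',[np.pi,0,yaw])
E
python3 -c "
from mv import *
show(down(1.6),[.42,.15,.2])
show(down(.267),[.4988,-.277,.2],down(1.6),np.array([.42,.15,.2]))
show(down(.267),[.4988,-.277,.2])"
```

```text
turn [-8.000e-04  4.000e-04  7.747e-01] shift [-1.1675 -0.8281  0.088 ] | rows rot 8.1 lin 8.6
F [ 0.62  0.94 -0.1 ] q [ 1.1    0.343  1.525 -0.     1.275 -0.146] t 0.1 open 0.0917 pos [0.1674 0.4972 0.2261] rot [-3.1402e+00 -2.0000e-04  2.8168e+00]
turn [ 0.     -0.      0.8486] shift [-1.4304  0.221   0.    ] | rows rot 8.9 lin 8.7
F [ 0.62  0.94 -0.1 ] q [ 1.1    0.343  1.525 -0.     1.275 -0.146] t 0.1 open 0.0917 pos [0.1674 0.4972 0.2261] rot [-3.1402e+00 -2.0000e-04  2.8168e+00]
turn [-5.0000e-04  1.1000e-03  1.6233e+00] shift [-1.8705 -2.0932  0.0896] | rows rot 17.0 lin 16.9
F [ 0.62  0.94 -0.1 ] q [ 1.1    0.343  1.525 -0.     1.275 -0.146] t 0.1 open 0.0917 pos [0.1674 0.4972 0.2261] rot [-3.1402e+00 -2.0000e-04  2.8168e+00]
```

arm_command([
  [[0, 0, 0.7, -1, -0.7, 0.05, 1], [0, 0, 0.7, -1, -0.7, 0.05, 1], [0, 0, 0.7, -1, -0.7, 0.05, 1], [0, 0, 0.7, -1, -0.7, 0.05, 1], [0, 0, 0.7, -1, -0.7, 0.05, 1], [0, 0, 0.7, -1, -0.7, 0.05, 1], [0, 0, 0.7, -1, -0.7, 0.05, 1], [0, 0, 0.7, -1, -0.7, 0.05, 1]],
])

```text
time: 0.9
tool_pos: [0.3867, 0.1995, 0.2114]
tool_rot: [3.142, 0.001, 1.709]
contact_force: [0.1, 0.6, 0.4]
opening: 0.0916
```

```bash
python3 -c "
from mv import *
show(down(.267),[.4988,-.277,.16])"
```

```text
turn [5.000e-04 5.000e-04 9.177e-01] shift [-1.6243  0.152   0.1729] | rows rot 9.6 lin 9.8
F [0.06 0.61 0.43] q [ 3.000e-01  1.920e-01  1.777e+00 -1.000e-03  1.172e+00  1.630e-01] t 0.9 open 0.0916 pos [0.3867 0.1995 0.2114] rot [3.1416e+00 1.0000e-03 1.7085e+00]
```

arm_command([
  [[0, 0, 0.7, -0.95, 0.05, 0, 1], [0, 0, 0.7, -0.95, 0.05, 0, 1], [0, 0, 0.7, -0.95, 0.05, 0, 1], [0, 0, 0.7, -0.95, 0.05, 0, 1], [0, 0, 0.7, -0.95, 0.05, 0, 1], [0, 0, 0.7, -0.95, 0.05, 0, 1], [0, 0, 0.7, -0.95, 0.05, 0, 1], [0, 0, 0.7, -0.95, 0.05, 0, 1]],
])

```text
time: 1.7
tool_pos: [0.4411, -0.0782, 0.2112]
tool_rot: [-3.141, 0.001, 0.61]
contact_force: [-0.1, 0.1, 0.3]
opening: 0.0917
```

```bash
python3 -c "
from mv import *
show(down(.267),[.4988,-.277,.12])"
```

```text
turn [-0.0006  0.0004  0.2183] shift [-0.2216  0.6536  0.3035] | rows rot 2.3 lin 4.5
F [-0.08  0.06  0.27] q [-0.347  0.216  1.746  0.     1.18   0.614] t 1.7 open 0.0917 pos [ 0.4411 -0.0782  0.2112] rot [-3.1406e+00  5.0000e-04  6.0990e-01]
```

arm_command([
  [[0, 0, 0.218, -0.221, 0.653, 0.2, 1], [0, 0, 0.218, -0.221, 0.653, 0.2, 1], [0, 0, 0.218, -0.221, 0.653, 0.2, 1], [0, 0, 0.218, -0.221, 0.653, 0.3, 1], [0, 0, 0.218, -0.221, 0.653, 0.3, 1], [0, 0, 0.218, -0.221, 0.653, 0.3, 1], [0, 0, 0.218, -0.221, 0.653, 0.3, 1], [0, 0, 0.218, -0.221, 0.653, 0.3, 1]],
])

```text
time: 2.5
tool_pos: [0.5007, -0.2742, 0.1224]
tool_rot: [3.141, -0.0, 0.276]
contact_force: [0.1, -0.0, 0.7]
opening: 0.0919
```

```bash
python3 -c "
from mv import *
show(down(.267),[.4988,-.277,.016])
from h import *
c=robot.read_camera('side');np.savez('side1.npz',**c)
cv2.imwrite('pics/s2.png',crop(c,260,190,110,110,5))
c=robot.read_camera('top');np.savez('top1.npz',**c)
cv2.imwrite('pics/t2.png',crop(c,310,170,110,110,5))
"
```

```text
turn [ 0.0001 -0.0003  0.0057] shift [-0.0089  0.0072  0.3547] | rows rot 0.1 lin 2.1
F [ 0.13 -0.03  0.71] q [-0.635  0.524  1.54   0.     1.077  0.659] t 2.5 open 0.0919 pos [ 0.5007 -0.2742  0.1224] rot [ 3.1414e+00 -5.0000e-04  2.7600e-01]
```

View pics/s2.png

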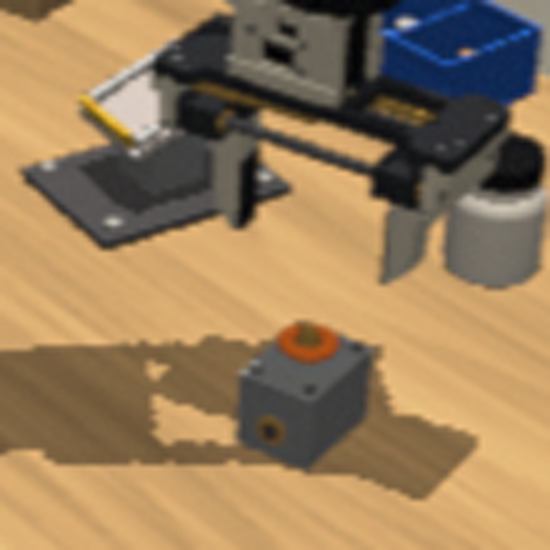

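arm_command([
  [[0, 0, 0.005, -0.008, 0.007, 0.15, 1], [0, 0, 0.005, -0.008, 0.007, 0.15, 1], [0, 0, 0.005, -0.008, 0.007, 0.25, 1], [0, 0, 0.005, -0.008, 0.007, 0.34, 1], [0, 0, 0.005, -0.008, 0.007, 0.35, 1], [0, 0, 0.005, -0.008, 0.007, 0.35, 1]],
])

```text
time: 3.2
tool_pos: [0.4993, -0.2775, 0.0177]
tool_rot: [-3.141, -0.0, 0.268]
contact_force: [-0.6, -0.2, 0.9]
opening: 0.0919
```

```bash
python3 -c "
from mv import *
show(down(.267),[.4988,-.277,.016])
"
```

```text
turn [-0.0001 -0.0001  0.0006] shift [-0.0011 -0.0019  0.0058] | rows rot 0.0 lin 0.0
F [-0.61 -0.22  0.86] q [-0.642  0.664  1.629  0.     0.849  0.661] t 3.2 open 0.0919 pos [ 0.4993 -0.2775  0.0177] rot [-3.1415e+00 -1.0000e-04  2.6790e-01]
```

arm_command([
  [[0, 0, 0, -0.001, -0.002, 0.006, 0.3], [0, 0, 0, -0.001, -0.002, 0.006, -0.2], [0, 0, 0, -0.001, -0.002, 0.006, -0.2], [0, 0, 0, -0.001, -0.002, 0.006, -0.2], [0, 0, 0, -0.001, -0.002, 0.006, -0.2], [0, 0, 0, -0.001, -0.002, 0.006, -0.2], [0, 0, 0, -0.001, -0.002, 0.006, -0.2]],
], grip_force=40)

```text
time: 3.9
tool_pos: [0.4983, -0.2768, 0.015]
tool_rot: [-3.141, 0.0, 0.267]
contact_force: [-1.5, 2.4, 3.5]
opening: 0.0499
```

```bash
python3 -c "
from mv import *
show(down(.267),[.4988,-.277,.016])
"
```

```text
turn [-0.0005  0.0001  0.0002] shift [ 0.0014  0.0011 -0.0032] | rows rot 0.0 lin 0.0
F [-1.48  2.43  3.47] q [-0.642  0.667  1.633  0.     0.842  0.661] t 3.9 open 0.0499 pos [ 0.4983 -0.2768  0.015 ] rot [-3.1407e+00  2.0000e-04  2.6730e-01]
```

```bash
cat >> mv.py <<'E'
SEAT=np.array([.6145,-.0136,.07]);RS=Ro.from_euler('z',-.135)*Ro.from_euler('y',-.35)
RT=RS*Ro.from_euler('x',np.pi)
def seatp(x,y,z): return SEAT+RS.apply([x,y,z])
E
python3 -c "
from mv import *
show(RT,seatp(0,0,.095),down(.267),np.array([.498,-.277,.165]))
print(seatp(0,0,.095))
"
```

```text
turn [-0.0448  0.2198  0.2533] shift [ 0.5063 -0.7869  0.0192] | rows rot 3.5 lin 5.6
F [-1.48  2.43  3.47] q [-0.642  0.667  1.633  0.     0.842  0.661] t 3.9 open 0.0499 pos [ 0.4983 -0.2768  0.015 ] rot [-3.1407e+00  2.0000e-04  2.6730e-01]
[ 0.5822211  -0.00921568  0.15924041]
```

arm_command([
  [[0, 0, 0, 0, 0, -0.05, -0.2], [0, 0, 0, 0, 0, -0.15, -0.2], [0, 0, 0, 0, 0, -0.3, -0.2], [0, 0, 0, 0, 0, -0.4, -0.2], [0, 0, 0, 0, 0, -0.5, -0.2], [0, 0, 0, 0, 0, -0.5, -0.2], [0, 0, 0, 0, 0, -0.5, -0.2]],
])

```text
time: 4.6
tool_pos: [0.4979, -0.2769, 0.1635]
tool_rot: [-3.141, 0.001, 0.267]
contact_force: [0.0, -0.2, -6.1]
opening: 0.05
```

```bash
python3 -c "
from mv import *
show(RT,seatp(0,0,.095))
"
```

```text
turn [-0.0454  0.2205  0.2534] shift [ 0.5068 -0.7865  0.0147] | rows rot 3.6 lin 5.6
F [ 0.01 -0.18 -6.06] q [-0.642  0.479  1.491 -0.     1.173  0.661] t 4.6 open 0.05 pos [ 0.4979 -0.2769  0.1635] rot [-3.1405e+00  9.0000e-04  2.6730e-01]
```

arm_command([
  [[-0.045, 0.22, 0.253, 0.507, -0.786, 0.015, -0.2], [-0.045, 0.22, 0.253, 0.507, -0.786, 0.015, -0.2], [-0.045, 0.22, 0.253, 0.507, -0.786, 0.015, -0.2], [-0.045, 0.22, 0.253, 0.507, -0.786, 0.015, -0.2], [-0.045, 0.22, 0.253, 0.507, -0.786, 0.015, -0.2], [-0.045, 0.22, 0.253, 0.507, -0.786, 0.015, -0.2], [-0.045, 0.22, 0.253, 0.507, -0.786, 0.015, -0.2], [-0.045, 0.22, 0.253, 0.507, -0.786, 0.015, -0.2]],
])

```text
time: 5.4
tool_pos: [0.5811, -0.0086, 0.1574]
tool_rot: [3.141, -0.345, -0.132]
contact_force: [0.0, -1.2, -5.7]
opening: 0.0495
```

```bash
python3 -c "
from mv import *
show(RT,seatp(0,0,.035))
from h import *
c=robot.read_camera('side');np.savez('side2.npz',**c)
a=crop(c,240,140,100,100,5)
d=robot.read_camera('top');np.savez('top2.npz',**d)
cv2.imwrite('pics/st3.png',np.hstack([a[:,:400],crop(d,250,150,80,100,5)]))
"
```

```text
turn [-0.0004  0.0035  0.0018] shift [0.0069 0.0018 0.1954] | rows rot 0.0 lin 1.2
F [ 0.04 -1.25 -5.72] q [-0.15   0.348  1.787  0.009  0.663  1.547] t 5.4 open 0.0495 pos [ 0.5811 -0.0086  0.1574] rot [ 3.1411 -0.3445 -0.1319]
```

View pics/st3.png

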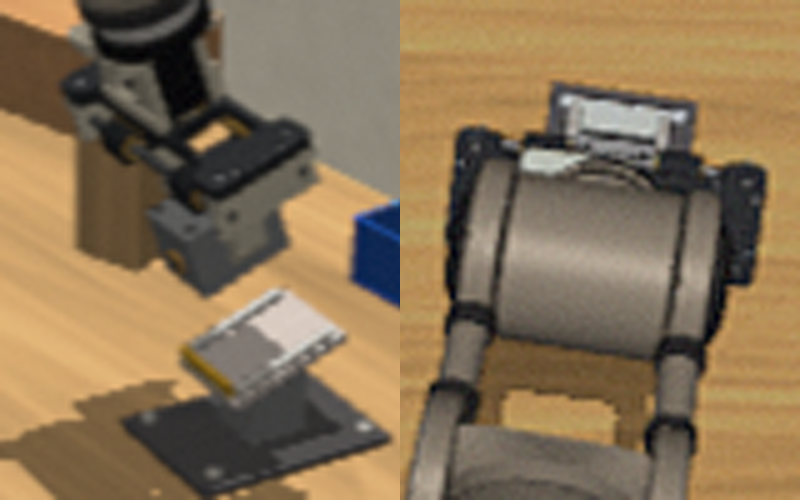

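```bash
cat > ovl.py <<'E'
from mv import *
from h import *
def draw(c,u,v,w,h,k,items):
    im=crop(c,u,v,w,h,k)
    for R,o,loops in items:
        for L in loops:
            p=R.apply(np.array(L,float))+o
            q=((proj(c,p)-[u,v]+.5)*k).round().astype(np.int32)
            cv2.polylines(im,[q],True,(255,0,255),1,cv2.LINE_AA)
    return im
def bx(a,b,z): return [[-a,-b,z],[a,-b,z],[a,b,z],[-a,b,z]]
def ring(r,z): return [[r*np.cos(t),r*np.sin(t),z] for t in np.linspace(0,6.283,40)]
MAN=[bx(.035,.025,0),bx(.035,.025,.05),ring(.018,.064)]
SE=[bx(.046,.036,0),[[-.038,-.0275,0],[-.038,.0275,0]],[[-.038,-.0275,0],[.046,-.0275,0]],[[-.038,.0275,0],[.046,.0275,0]]]
E
python3 - <<'E'
from ovl import *
o=robot.observe();R=Ro.from_euler('xyz',o["tool_rot"])*Ro.from_euler('x',np.pi)
p=o["tool_pos"]-R.apply([0,0,.015])
c=load('side2.npz')
a=draw(c,255,150,70,80,9,[(R,p,MAN),(RS,SEAT,SE)])
cv2.imwrite('pics/s4.png',a[:600])
E
```

```text
(no output)
```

View pics/s4.png

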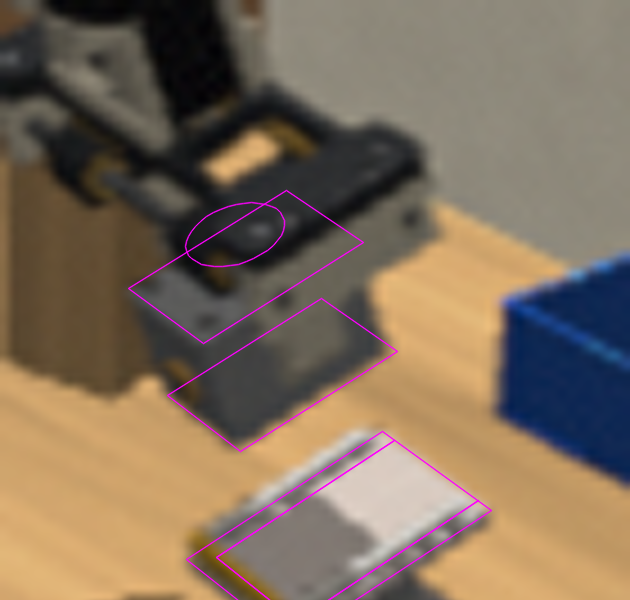

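arm_command([
  [[0, 0.003, 0.002, 0.017, 0.002, 0.06, -0.2], [0, 0.003, 0.002, 0.017, 0.002, 0.12, -0.2], [0, 0.003, 0.002, 0.017, 0.002, 0.17, -0.2], [0, 0.003, 0.002, 0.017, 0.002, 0.195, -0.2], [0, 0.003, 0.002, 0.017, 0.002, 0.195, -0.2], [0, 0.003, 0.002, 0.017, 0.002, 0.195, -0.2]],
])

```text
time: 6.1
tool_pos: [0.6075, -0.0139, 0.1074]
tool_rot: [-3.141, -0.355, -0.138]
contact_force: [0.5, 0.3, -5.7]
opening: 0.0493
```

```bash
python3 - <<'E'
from ovl import *
show(RT,seatp(.003,0,.015))
c=robot.read_camera('side');np.savez('side3.npz',**c)
o=robot.observe();R=Ro.from_euler('xyz',o["tool_rot"])*Ro.from_euler('x',np.pi)
p=o["tool_pos"]-R.apply([0,0,.015])
a=draw(c,255,170,70,60,10,[(R,p,MAN),(RS,SEAT,SE)])
cv2.imwrite('pics/s5.png',a[:600])
cv2.imwrite('pics/s5b.png',draw(c,255,170,70,60,10,[])[:600])
E
```

```text
turn [ 0.0001 -0.0033 -0.0018] shift [-0.0114 -0.004   0.0749] | rows rot 0.0 lin 0.5
F [ 0.54  0.29 -5.66] q [-0.152  0.456  1.783  0.011  0.547  1.548] t 6.1 open 0.0493 pos [ 0.6075 -0.0139  0.1074] rot [-3.1407 -0.3552 -0.138 ]
```

View pics/s5.png

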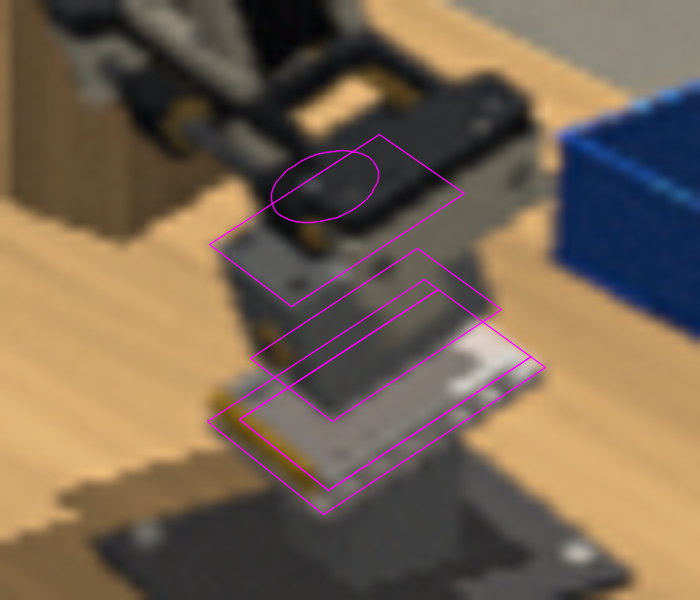

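View pics/s5b.png

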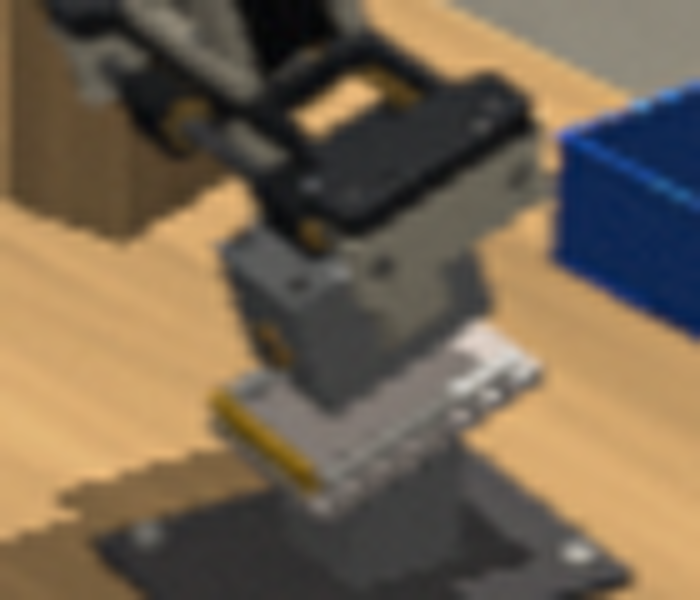

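arm_command([
  [[0, -0.002, -0.001, -0.01, -0.004, 0.02, -0.2], [0, -0.002, -0.001, -0.01, -0.004, 0.04, -0.2], [0, -0.002, -0.001, -0.01, -0.004, 0.05, -0.2], [0, -0.002, -0.001, -0.01, -0.004, 0.05, -0.2]],
])

```text
time: 6.55
tool_pos: [0.6098, -0.0126, 0.0914]
tool_rot: [-3.141, -0.351, -0.136]
contact_force: [-0.7, 0.1, -5.6]
opening: 0.0497
```

```bash
python3 - <<'E'
from ovl import *
show(RT,seatp(.003,0,.015))
c=robot.read_camera('side');np.savez('side3.npz',**c)
cv2.imwrite('pics/s6b.png',draw(c,255,170,70,60,10,[])[:600])
E
```

```text
turn [-0.     -0.0006 -0.0004] shift [0.0006 0.0012 0.0226] | rows rot 0.0 lin 0.1
F [-0.65  0.11 -5.59] q [-0.149  0.485  1.788  0.01   0.518  1.55 ] t 6.55 open 0.0497 pos [ 0.6098 -0.0126  0.0914] rot [-3.1413 -0.3509 -0.1356]
```

View pics/s6b.png

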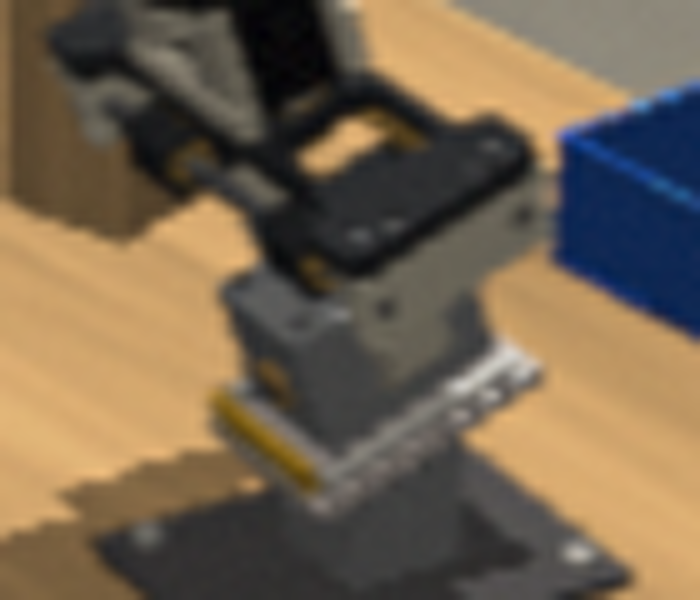

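arm_command([
  [[0, 0, 0, 0, 0.001, 0.005, -0.2], [0, 0, 0, 0, 0.001, 0.01, -0.2], [0, 0, 0, 0, 0.001, 0.013, -0.2], [0, 0, 0, 0, 0.001, 0.013, -0.2]],
])

```text
time: 7.0
tool_pos: [0.6112, -0.0131, 0.0883]
tool_rot: [-3.141, -0.352, -0.136]
contact_force: [1.0, 0.6, -5.1]
opening: 0.0498
```

```bash
python3 - <<'E'
from ovl import *
show(RT,seatp(.003,0,.015))
o=robot.observe(); print(RS.inv().apply(o["contact_force"]))
E
```

```text
turn [-0.     -0.0011 -0.0005] shift [-0.0006  0.0001  0.0111] | rows rot 0.0 lin 0.1
F [ 1.    0.62 -5.08] q [-0.149  0.491  1.788  0.01   0.511  1.549] t 7.0 open 0.0498 pos [ 0.6112 -0.0131  0.0883] rot [-3.1413 -0.3518 -0.1358]
[-0.88863307  0.75284987 -5.07829457]
```

arm_command([
  [[0, 0, 0, 0, 0, 0.004, -0.2], [0, 0, 0, 0, 0, 0.008, -0.2], [0, 0, 0, 0, 0, 0.008, -0.2], [0, 0, 0, 0, 0, 0.008, -0.2]],
])

```text
time: 7.4
tool_pos: [0.6121, -0.0133, 0.0862]
tool_rot: [-3.141, -0.352, -0.136]
contact_force: [1.1, 0.9, -5.9]
opening: 0.0498
```

```bash
python3 - <<'E'
from ovl import *
show(RT,seatp(.003,0,.015))
o=robot.observe(); print(RS.inv().apply(o["contact_force"]))
E
```

```text
turn [-0.     -0.0012 -0.0005] shift [-0.0008  0.0001  0.0034] | rows rot 0.0 lin 0.0
F [ 1.1   0.89 -5.95] q [-0.149  0.496  1.788  0.01   0.506  1.549] t 7.4 open 0.0498 pos [ 0.6121 -0.0133  0.0862] rot [-3.1413 -0.3519 -0.1358]
[-1.12700464  1.0274177  -5.9225783 ]
```

arm_command([
  [[0, 0, 0, 0, 0, 0.003, -0.2], [0, 0, 0, 0, 0, 0.005, -0.2], [0, 0, 0, 0, 0, 0.005, -0.2], [0, 0, 0, 0, 0, 0.005, -0.2]],
])

```text
time: 7.8
tool_pos: [0.6123, -0.0132, 0.0859]
tool_rot: [-3.141, -0.352, -0.136]
contact_force: [-6.8, 0.2, 5.7]
opening: 0.0496
```

```bash
python3 - <<'E'
from ovl import *
show(RT,seatp(.003,0,.015))
o=robot.observe(); print(RS.inv().apply(o["contact_force"]))
E
```

```text
turn [ 0.     -0.0015 -0.0004] shift [-0.0013  0.0002  0.0023] | rows rot 0.0 lin 0.0
F [-6.81  0.19  5.73] q [-0.149  0.496  1.788  0.01   0.505  1.549] t 7.8 open 0.0496 pos [ 0.6123 -0.0132  0.0859] rot [-3.1414 -0.3524 -0.1356]
[-4.3982376  -0.72692395  7.70925874]
```

arm_command([
  [[0, 0, 0, 0, 0, 0, 0.2], [0, 0, 0, 0, 0, 0, 0.4], [0, 0, 0, 0, 0, 0, 0.5], [0, 0, 0, 0, 0, 0, 0.5], [0, 0, 0, 0, 0, 0, 0.5], [0, 0, 0, 0, 0, 0, 0.5]],
])

```text
time: 8.4
tool_pos: [0.6127, -0.0133, 0.0848]
tool_rot: [-3.141, -0.352, -0.136]
contact_force: [-0.5, -0.3, 0.8]
opening: 0.0689
```

```bash
python3 - <<'E'
from ovl import *
show(RT,seatp(.003,0,.15))
c=robot.read_camera('side');np.savez('side4.npz',**c)
cv2.imwrite('pics/s7.png',draw(c,255,170,70,60,10,[])[:600])
E
```

```text
turn [-0.     -0.0013 -0.0005] shift [-2.000e-04  1.000e-04 -4.517e-01] | rows rot 0.0 lin 2.7
F [-0.5  -0.3   0.81] q [-0.149  0.499  1.787  0.01   0.503  1.549] t 8.4 open 0.0689 pos [ 0.6127 -0.0133  0.0848] rot [-3.1413 -0.3521 -0.1358]
```

View pics/s7.png

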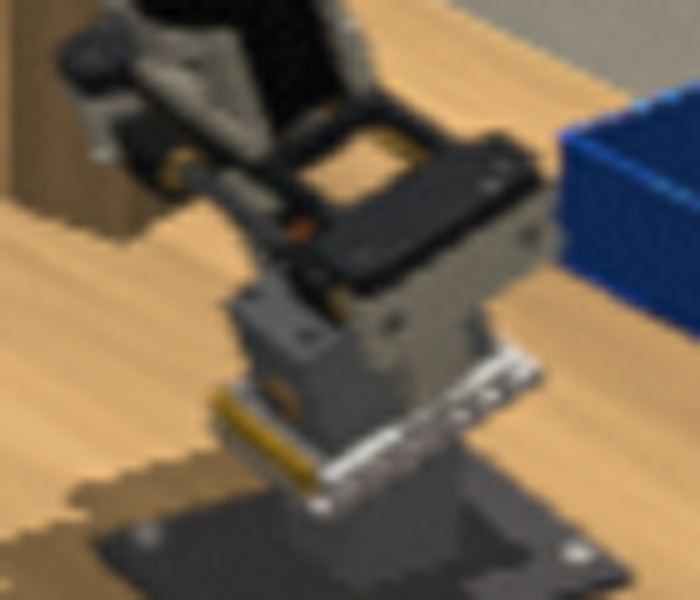

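arm_command([
  [[0, 0, 0, 0, 0, -0.05, 0.5], [0, 0, 0, 0, 0, -0.15, 0.5], [0, 0, 0, 0, 0, -0.3, 0.7], [0, 0, 0, 0, 0, -0.45, 1], [0, 0, 0, 0, 0, -0.5, 1], [0, 0, 0, 0, 0, -0.5, 1], [0, 0, 0, 0, 0, -0.5, 1]],
])

```text
time: 9.15
tool_pos: [0.561, -0.0063, 0.2257]
tool_rot: [-3.141, -0.352, -0.136]
contact_force: [-0.0, 0.5, -0.6]
opening: 0.0917
```

```bash
python3 - <<'E'
from ovl import *
for y in (1.5,2.,2.5): show(down(y),[.5096,.2424,.22])
E
```

```text
turn [ 0.1831 -0.1718 -1.0295] shift [-0.2712 -0.7982 -0.0792] | rows rot 11.1 lin 5.1
F [-0.    0.48 -0.62] q [-0.151  0.229  1.745  0.008  0.816  1.551] t 9.15 open 0.0917 pos [ 0.561  -0.0063  0.2257] rot [-3.1413 -0.3523 -0.1358]
turn [ 0.2389 -0.1317 -1.343 ] shift [-0.2712 -0.7982 -0.0792] | rows rot 14.4 lin 5.1
F [-0.    0.48 -0.62] q [-0.151  0.229  1.745  0.008  0.816  1.551] t 9.15 open 0.0917 pos [ 0.561  -0.0063  0.2257] rot [-3.1413 -0.3523 -0.1358]
turn [ 0.2946 -0.0764 -1.6553] shift [-0.2712 -0.7982 -0.0792] | rows rot 17.6 lin 5.1
F [-0.    0.48 -0.62] q [-0.151  0.229  1.745  0.008  0.816  1.551] t 9.15 open 0.0917 pos [ 0.561  -0.0063  0.2257] rot [-3.1413 -0.3523 -0.1358]
```

```bash
python3 - <<'E'
from ovl import *
show(down(.25),[.5096,.2424,.20])
from fit import *
d=robot.read_camera('side');np.savez('side5.npz',**d)
e=robot.read_camera('top');np.savez('top5.npz',**e)
cv2.imwrite('pics/s8.png',np.hstack([draw(d,260,170,70,60,8,[]),]))
for n in('side5.npz','side0.npz','top0.npz'):
    c=load(n)
    for z0 in(.005,.035):
        x,m,q,k=fit(coup_sd,frame_b,pts(c,(.51,.2424),.03,z0),[.51,.2424,0]);print(n,x.round(4),m,q,k)
E
```

```text
turn [ 0.0431 -0.2215 -0.243 ] shift [-0.2942 -0.7982 -0.0166] | rows rot 3.5 lin 5.1
F [-0.    0.48 -0.62] q [-0.151  0.229  1.745  0.008  0.816  1.551] t 9.15 open 0.0917 pos [ 0.561  -0.0063  0.2257] rot [-3.1413 -0.3523 -0.1358]
side5.npz [ 5.0970e-01  2.4240e-01 -8.4701e+00  2.6000e-03] 0.0021000879567520878 0.005288804127047332 244
side5.npz [5.095000e-01 2.422000e-01 1.383454e+02 2.000000e-03] 0.002018968492313802 0.005539800270885173 170
side0.npz [ 5.09600e-01  2.42600e-01 -5.08207e+01  1.70000e-03] 0.002109514621966291 0.005219116557492916 251
side0.npz [5.0960e-01 2.4190e-01 2.8234e+00 1.3000e-03] 0.0022228767021835044 0.005518099748425127 173
top0.npz [5.10000e-01 2.42600e-01 3.67039e+01 1.50000e-03] 0.0009249607718031429 0.005006458005111202 144
top0.npz [ 5.10000e-01  2.42800e-01 -9.31714e+01  1.50000e-03] 0.0010047719786634435 0.0044983185468032705 116
```

View pics/s8.png

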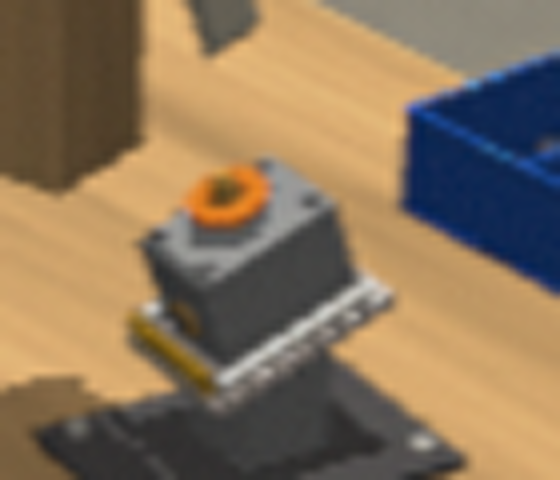

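arm_command([
  [[0.043, -0.221, -0.243, -0.294, -0.798, -0.017, 1], [0.043, -0.221, -0.243, -0.294, -0.798, -0.017, 1], [0.043, -0.221, -0.243, -0.294, -0.798, -0.017, 1], [0.043, -0.221, -0.243, -0.294, -0.798, -0.017, 1], [0.043, -0.221, -0.243, -0.294, -0.798, -0.017, 1], [0.043, -0.221, -0.243, -0.294, -0.798, -0.017, 1], [0.043, -0.221, -0.243, -0.294, -0.798, -0.017, 1], [0.043, -0.221, -0.243, -0.294, -0.798, -0.017, 1]],
])

```text
time: 10.05
tool_pos: [0.51, 0.2413, 0.1992]
tool_rot: [3.141, 0.001, 0.25]
contact_force: [-0.1, 0.8, -0.6]
opening: 0.0921
```

```bash
python3 - <<'E'
from ovl import *
show(down(.25),[.5097,.2424,.041])
E
```

```text
turn [ 0.0005  0.0007 -0.0003] shift [ 5.000e-04 -4.200e-03  5.272e-01] | rows rot 0.0 lin 3.2
F [-0.06  0.82 -0.57] q [ 3.060e-01  4.370e-01  1.456e+00 -1.000e-03  1.250e+00  1.628e+00] t 10.05 open 0.0921 pos [0.51   0.2413 0.1992] rot [3.1408e+00 1.1000e-03 2.4950e-01]
```

arm_command([
  [[0, 0, 0, 0, -0.004, 0.15, 1], [0, 0, 0, 0, -0.004, 0.25, 1], [0, 0, 0, 0, -0.004, 0.35, 1], [0, 0, 0, 0, -0.004, 0.45, 1], [0, 0, 0, 0, -0.004, 0.527, 1], [0, 0, 0, 0, -0.004, 0.527, 1], [0, 0, 0, 0, -0.004, 0.527, 1]],
])

```text
time: 10.75
tool_pos: [0.5105, 0.2422, 0.0424]
tool_rot: [3.141, -0.001, 0.248]
contact_force: [-0.1, -0.2, 0.7]
opening: 0.0915
```

```bash
python3 - <<'E'
from ovl import *
show(down(.25),[.5097,.2424,.041])
E
```

```text
turn [ 0.0002 -0.0003 -0.0013] shift [-0.0023 -0.0013  0.0047] | rows rot 0.0 lin 0.0
F [-0.08 -0.16  0.65] q [ 0.308  0.619  1.632 -0.     0.891  1.631] t 10.75 open 0.0915 pos [0.5105 0.2422 0.0424] rot [ 3.1413e+00 -5.0000e-04  2.4800e-01]
```

Close on the coupler.

arm_command([
  [[0, 0, 0, -0.002, -0.001, 0.003, 0.4], [0, 0, 0, -0.002, -0.001, 0.003, 0], [0, 0, 0, -0.002, -0.001, 0.003, -0.2], [0, 0, 0, -0.002, -0.001, 0.003, -0.4], [0, 0, 0, -0.002, -0.001, 0.003, -0.5], [0, 0, 0, -0.002, -0.001, 0.003, -0.5], [0, 0, 0, -0.002, -0.001, 0.003, -0.5], [0, 0, 0, -0.002, -0.001, 0.003, -0.5]],
], grip_force=50)

```text
time: 11.55
tool_pos: [0.5091, 0.2436, 0.041]
tool_rot: [3.142, -0.0, 0.25]
contact_force: [0.1, 0.2, -0.6]
opening: 0.0355
```

```bash
python3 - <<'E'
from ovl import *
show(down(.25),[.5097,.2424,.22])
E
```

```text
turn [ 0.0001 -0.0002 -0.    ] shift [ 0.0013  0.0045 -0.5967] | rows rot 0.0 lin 3.6
F [ 0.09  0.21 -0.63] q [ 0.311  0.62   1.634 -0.     0.887  1.632] t 11.55 open 0.0355 pos [0.5091 0.2436 0.041 ] rot [ 3.1415e+00 -4.0000e-04  2.5000e-01]
```

arm_command([
  [[0, 0, 0, 0, 0, -0.05, -0.5], [0, 0, 0, 0, 0, -0.15, -0.5], [0, 0, 0, 0, 0, -0.3, -0.5], [0, 0, 0, 0, 0, -0.45, -0.5], [0, 0, 0, 0, 0, -0.6, -0.5], [0, 0, 0, 0, 0, -0.6, -0.5], [0, 0, 0, 0, 0, -0.6, -0.5]],
])

```text
time: 12.25
tool_pos: [0.509, 0.2436, 0.2214]
tool_rot: [3.141, -0.002, 0.25]
contact_force: [-0.1, 0.1, -2.9]
opening: 0.0351
```

```bash
python3 - <<'E'
from ovl import *
show(RT,seatp(0,0,.18))
from fit import *
d=robot.read_camera('side');np.savez('side6.npz',**d)
e=robot.read_camera('top');np.savez('top6.npz',**e)
cv2.imwrite('pics/s9.png',np.hstack([draw(d,200,110,70,60,6,[]),draw(e,270,160,50,60,6,[])]))
def both(p): return np.minimum(man_sd(p),seat_sd(p+np.r_[-.002,0,0]))
a=pts(d,(.6,-.012),.07,.075,.16);b=pts(e,(.6,-.012),.07,.075,.16)
for l,p in(("s",a),("t",b),("b",np.r_[a,b])):
    for z0 in(.05,.075):
        print(l,z0,[np.round(i,4) for i in fit(man_sd,frame_s,p[p[:,2]>z0+.02],[.6145,-.0136,-.135])])
E
```

```text
turn [-0.043   0.219   0.2425] shift [-0.0619  0.8404 -0.059 ] | rows rot 3.5 lin 5.1
F [-0.09  0.08 -2.94] q [ 0.311  0.417  1.424 -0.     1.299  1.632] t 12.25 open 0.0351 pos [0.509  0.2436 0.2214] rot [ 3.1415e+00 -1.6000e-03  2.5000e-01]
s 0.05 [array([ 0.6185, -0.0163, -0.164 ,  0.0017]), np.float64(0.0018), np.float64(0.0056), np.int64(488)]
s 0.075 [array([ 0.6179, -0.0147, -0.1132,  0.0016]), np.float64(0.0016), np.float64(0.0042), np.int64(334)]
t 0.05 [array([ 0.6206, -0.0138, -0.1337,  0.0024]), np.float64(0.0019), np.float64(0.0068), np.int64(429)]
t 0.075 [array([ 0.6189, -0.0138, -0.1355,  0.002 ]), np.float64(0.0013), np.float64(0.0039), np.int64(312)]
b 0.05 [array([ 0.6192, -0.0158, -0.1465,  0.0019]), np.float64(0.0018), np.float64(0.0064), np.int64(917)]
b 0.075 [array([ 0.6185, -0.0147, -0.1232,  0.0018]), np.float64(0.0014), np.float64(0.004), np.int64(646)]
```

View pics/s9.png

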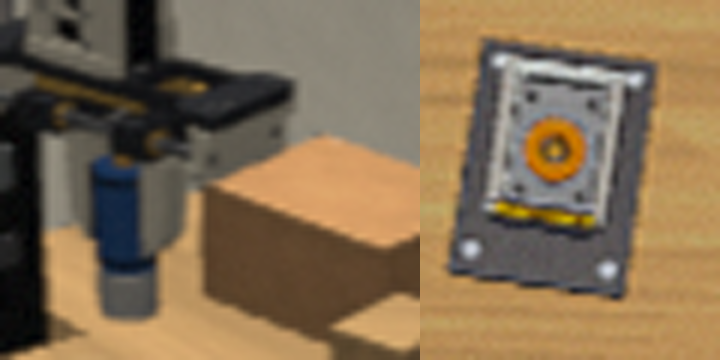

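```bash
python3 - <<'E'
from ovl import *
P=np.array([.618,-.0142,.0718])
for n in('side6.npz','top6.npz','side5.npz'):
    c=load(n);hsv=cv2.cvtColor(c['image'],cv2.COLOR_RGB2HSV)
    q=proj(c,P+RS.apply([0,0,.064]))[0]
    m=cv2.inRange(hsv,(5,190,120),(20,255,255))
    u0,v0=(q-15).astype(int);mm=np.zeros_like(m);mm[v0:v0+30,u0:u0+30]=m[v0:v0+30,u0:u0+30]
    cs,_=cv2.findContours(mm,cv2.RETR_EXTERNAL,cv2.CHAIN_APPROX_NONE);k=max(cs,key=len)
    e=cv2.fitEllipse(k);print(n,"pred",q.round(2),"ellipse",np.round(e[0],2),np.round(e[1],1),[np.round(proj(c,P+RS.apply(RS.inv().apply([0,0,0])+np.r_[.005,0,.064]))[0]-q,2),np.round(proj(c,P+RS.apply(np.r_[0,.005,.064]))[0]-q,2)])
E
```

```text
side6.npz pred [287.97 193.6 ] ellipse [288.13 194.21] [5.5 8.5] [array([ 1.22, -0.79]), array([-0.83, -0.61])]
top6.npz pred [292.16 184.52] ellipse [291.97 184.6 ] [8.3 9.2] [array([ 0.2 , -1.46]), array([-1.47, -0.2 ])]
side5.npz pred [287.97 193.6 ] ellipse [288.13 194.21] [5.5 8.5] [array([ 1.22, -0.79]), array([-0.83, -0.61])]
```

```bash
cat >> mv.py <<'E'
P0=np.array([.618,-.0140,.0718])
def np_(z,x=0,y=0): return P0+RS.apply([x,y,z+.041])  # z = coupler mouth height in manifold frame
E
python3 - <<'E'
from ovl import *
show(RT,np_(.11))
E
```

```text
turn [-0.0422  0.2221  0.2427] shift [-0.0165  0.8567  0.0185] | rows rot 3.5 lin 5.1
F [ 1.1   0.2  -2.35] q [ 0.311  0.42   1.426 -0.     1.299  1.631] t 12.35 open 0.0356 pos [0.5079 0.2432 0.2191] rot [3.1412 0.0034 0.25  ]
```

arm_command([
  [[-0.042, 0.221, 0.2427, -0.017, 0.857, 0, -0.5], [-0.042, 0.221, 0.2427, -0.017, 0.857, 0, -0.5], [-0.042, 0.221, 0.2427, -0.017, 0.857, 0, -0.5], [-0.042, 0.221, 0.2427, -0.017, 0.857, 0, -0.5], [-0.042, 0.221, 0.2427, -0.017, 0.857, 0, -0.5], [-0.042, 0.221, 0.2427, -0.017, 0.857, 0, -0.5], [-0.042, 0.221, 0.2427, -0.017, 0.857, 0, -0.5], [-0.042, 0.221, 0.2427, -0.017, 0.857, 0, -0.5]],
])

```text
time: 13.15
tool_pos: [0.5668, -0.006, 0.2196]
tool_rot: [-3.139, -0.348, -0.136]
contact_force: [-1.4, 0.9, -2.0]
opening: 0.0351
```

```bash
python3 - <<'E'
from ovl import *
show(RT,np_(.085))
c=robot.read_camera('side');np.savez('side7.npz',**c)
show(RT,np_(.085))
o=robot.observe();R=Ro.from_euler('xyz',o["tool_rot"])*Ro.from_euler('x',np.pi)
p=o["tool_pos"]-R.apply([0,0,.041])
CO=[ring(.018,0),ring(.018,.028),ring(.018,.09)]
a=draw(c,255,140,60,80,10,[(R,p,CO),(RS,P0,MAN)])
cv2.imwrite('pics/s10.png',np.hstack([a[:600],draw(c,255,140,60,80,10,[])[:600]])[:,:800] if 0 else a[:600])
cv2.imwrite('pics/s10b.png',draw(c,255,140,60,80,10,[])[:600])
E
```

```text
turn [-0.0013  0.001  -0.0004] shift [-0.0065  0.0038  0.1019] | rows rot 0.0 lin 0.6
F [-1.38  0.91 -2.  ] q [-0.15   0.247  1.737  0.01   0.809  1.551] t 13.15 open 0.0351 pos [ 0.5668 -0.006   0.2196] rot [-3.1393 -0.3484 -0.1357]
turn [-0.0015  0.0006  0.0004] shift [-0.0072  0.0057  0.1029] | rows rot 0.0 lin 0.6
F [ 0.61  0.13 -2.59] q [-0.149  0.247  1.737  0.01   0.809  1.551] t 13.2 open 0.0353 pos [ 0.5669 -0.0054  0.2199] rot [-3.1394 -0.3491 -0.1344]
```

View pics/s10.png

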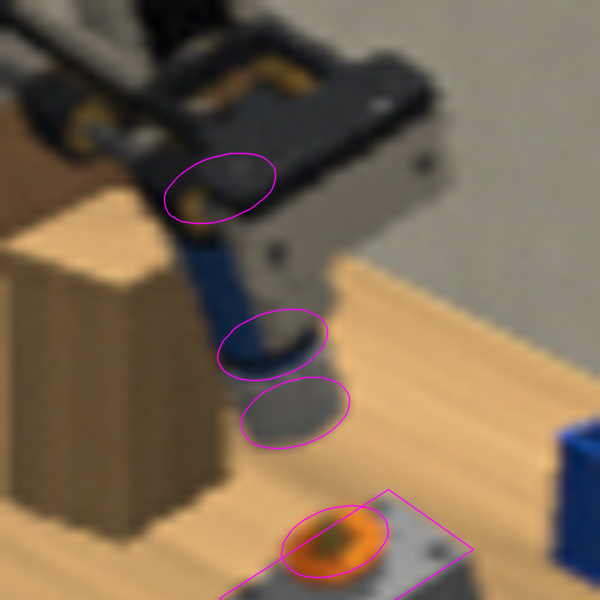

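View pics/s10b.png

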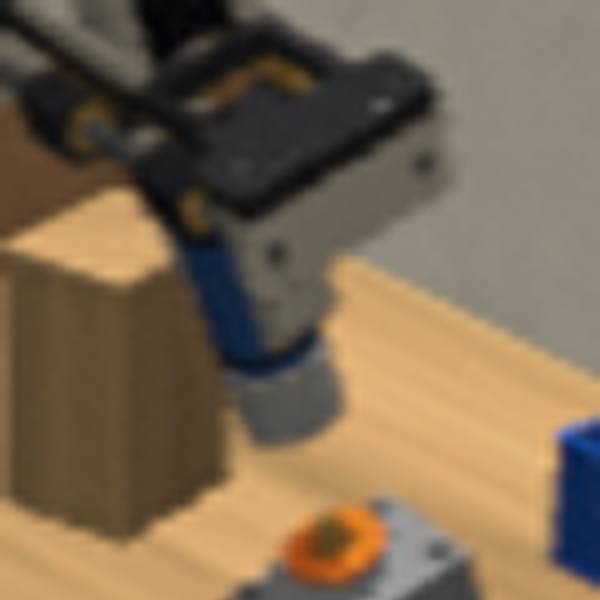

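arm_command([
  [[-0.001, 0.001, 0, -0.007, 0.005, 0.04, -0.5], [-0.001, 0.001, 0, -0.007, 0.005, 0.08, -0.5], [-0.001, 0.001, 0, -0.007, 0.005, 0.11, -0.5], [-0.001, 0.001, 0, -0.007, 0.005, 0.12, -0.5], [-0.001, 0.001, 0, -0.007, 0.005, 0.12, -0.5], [-0.001, 0.001, 0, -0.007, 0.005, 0.12, -0.5]],
])

```text
time: 13.8
tool_pos: [0.578, -0.0095, 0.1868]
tool_rot: [-3.141, -0.354, -0.135]
contact_force: [0.5, -0.1, -2.2]
opening: 0.0353
```

```bash
python3 - <<'E'
from ovl import *
show(RT,np_(.064))
c=robot.read_camera('side');np.savez('side8.npz',**c)
d=robot.read_camera('top');np.savez('top8.npz',**d)
show(RT,np_(.064))
o=robot.observe();R=Ro.from_euler('xyz',o["tool_rot"])*Ro.from_euler('x',np.pi)
p=o["tool_pos"]-R.apply([0,0,.041])
CO=[ring(.018,0),ring(.018,.028)]
a=draw(c,262,160,50,60,10,[(R,p,CO),(RS,P0,MAN)])
cv2.imwrite('pics/s11.png',np.hstack([a[:600],draw(c,262,160,30,60,10,[])[:600]]))
E
```

```text
turn [-0.0001 -0.0023 -0.0002] shift [-0.0055 -0.003   0.056 ] | rows rot 0.0 lin 0.3
F [ 0.54 -0.14 -2.19] q [-0.152  0.302  1.763  0.009  0.723  1.548] t 13.8 open 0.0353 pos [ 0.578  -0.0095  0.1868] rot [-3.1413 -0.3535 -0.1354]
turn [-0.     -0.0026 -0.0003] shift [-0.0061 -0.0034  0.0568] | rows rot 0.0 lin 0.3
F [ 0.3   0.33 -2.01] q [-0.153  0.301  1.763  0.009  0.723  1.548] t 13.9 open 0.0354 pos [ 0.578  -0.0096  0.1871] rot [-3.1414 -0.3541 -0.1355]
```

View pics/s11.png

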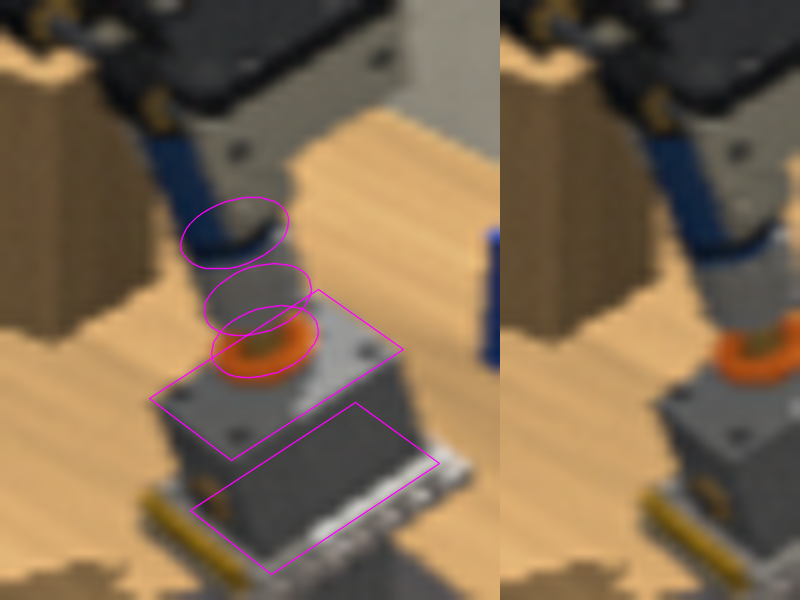

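arm_command([
  [[0, -0.002, 0, -0.005, -0.003, 0.005, -0.5], [0, -0.002, 0, -0.006, -0.003, 0.01, -0.5], [0, -0.002, 0, -0.006, -0.003, 0.02, -0.5], [0, -0.002, 0, -0.006, -0.003, 0.03, -0.5], [0, -0.002, 0, -0.006, -0.003, 0.04, -0.5], [0, -0.002, 0, -0.006, -0.003, 0.04, -0.5]],
])

```text
time: 14.5
tool_pos: [0.5802, -0.0091, 0.174]
tool_rot: [-3.141, -0.349, -0.136]
contact_force: [0.8, -0.4, -2.1]
opening: 0.0354
```

```bash
python3 - <<'E'
from ovl import *
show(RT,np_(.064))
print(RS.inv().apply(robot.observe()['contact_force']))
c=robot.read_camera('side');np.savez('side9.npz',**c)
cv2.imwrite('pics/s12.png',draw(c,262,160,50,60,10,[])[:600])
E
```

```text
turn [-0.      0.0006 -0.0004] shift [ 0.0024 -0.0007  0.0136] | rows rot 0.0 lin 0.1
F [ 0.78 -0.39 -2.14] q [-0.151  0.323  1.771  0.008  0.698  1.55 ] t 14.5 open 0.0354 pos [ 0.5802 -0.0091  0.174 ] rot [-3.1413 -0.3491 -0.1357]
[ 0.04444271 -0.27884089 -2.29235067]
```

View pics/s12.png

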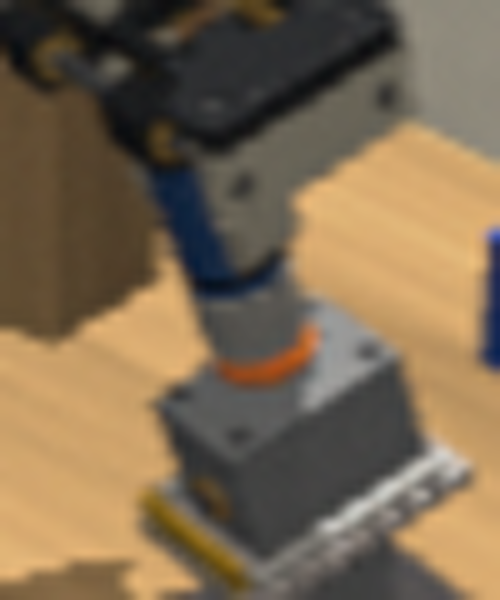

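arm_command([
  [[0, 0, 0, 0.004, 0.001, 0.003, -0.5], [0, 0, 0, 0.004, 0.001, 0.006, -0.5], [0, 0, 0, 0.004, 0.001, 0.01, -0.5], [0, 0, 0, 0.004, 0.001, 0.014, -0.5], [0, 0, 0, 0.004, 0.001, 0.018, -0.5], [0, 0, 0, 0.004, 0.001, 0.018, -0.5]],
], grip_force=60)

```text
time: 15.15
tool_pos: [0.5831, -0.0097, 0.1709]
tool_rot: [-3.142, -0.351, -0.135]
contact_force: [-4.9, 0.8, 4.5]
opening: 0.0351
```

```bash
python3 - <<'E'
from ovl import *
show(RT,np_(.064))
print(RS.inv().apply(robot.observe()['contact_force']))
E
```

```text
turn [ 0.     -0.0004 -0.0002] shift [-0.0032 -0.0015  0.0005] | rows rot 0.0 lin 0.0
F [-4.9   0.8   4.54] q [-0.151  0.331  1.769  0.009  0.691  1.549] t 15.15 open 0.0351 pos [ 0.5831 -0.0097  0.1709] rot [-3.1415 -0.3506 -0.1353]
[-3.10354476  0.13687958  5.9644893 ]
```

arm_command([
  [[0, 0, 0, -0.002, 0, 0.004, -0.5], [0, 0, 0, -0.002, 0, 0.008, -0.5], [0, 0, 0, -0.002, 0, 0.012, -0.5], [0, 0, 0, -0.002, 0, 0.016, -0.5], [0, 0, 0, -0.002, 0, 0.02, -0.5], [0, 0, 0, -0.002, 0, 0.02, -0.5]],
])

```text
time: 15.75
tool_pos: [0.5852, -0.01, 0.1647]
tool_rot: [-3.141, -0.351, -0.135]
contact_force: [-1.6, 0.4, 4.2]
opening: 0.0353
```

```bash
python3 - <<'E'
from ovl import *
show(RT,np_(.056))
print(RS.inv().apply(robot.observe()['contact_force']))
c=robot.read_camera('side');np.savez('side10.npz',**c)
cv2.imwrite('pics/s13.png',draw(c,262,160,50,60,10,[])[:600])
E
```

```text
turn [ 0.     -0.0009 -0.0003] shift [-0.0026 -0.0016  0.0053] | rows rot 0.0 lin 0.0
F [-1.63  0.42  4.15] q [-0.151  0.342  1.773  0.009  0.675  1.549] t 15.75 open 0.0353 pos [ 0.5852 -0.01    0.1647] rot [-3.1414 -0.3514 -0.1355]
[-0.14967274  0.19199255  4.47567714]
```

View pics/s13.png

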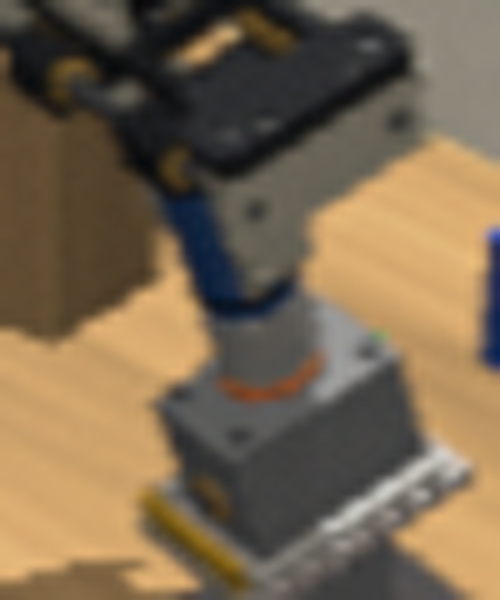

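arm_command([
  [[0, 0, 0, 0, 0, 0.003, -0.5], [0, 0, 0, 0, 0, 0.005, -0.5], [0, 0, 0, 0, 0, 0.006, -0.5], [0, 0, 0, 0, 0, 0.006, -0.5], [0, 0, 0, 0, 0, 0.006, -0.5]],
])

```text
time: 16.3
tool_pos: [0.5857, -0.0101, 0.1633]
tool_rot: [-3.141, -0.351, -0.136]
contact_force: [-4.3, -0.5, 8.9]
opening: 0.0353
```

```bash
python3 - <<'E'
from ovl import *
show(RT,np_(.056))
print(RS.inv().apply(robot.observe()['contact_force']))
E
```

```text
turn [ 0.     -0.001  -0.0003] shift [-0.0027 -0.0017  0.0003] | rows rot 0.0 lin 0.0
F [-4.27 -0.54  8.93] q [-0.151  0.345  1.774  0.009  0.672  1.549] t 16.3 open 0.0353 pos [ 0.5857 -0.0101  0.1633] rot [-3.1414 -0.3515 -0.1355]
[-0.84629194 -1.11245336  9.82054491]
```

arm_command([
  [[0, 0, 0, 0, 0, 0.001, -0.5], [0, 0, 0, 0, 0, 0.001, -0.5], [0, 0, 0, 0, 0, 0.001, -0.5], [0, 0, 0, 0, 0, 0.001, -0.5], [0, 0, 0, 0, 0, 0.001, -0.5], [0, 0, 0, 0, 0, 0.001, -0.5]],
])

```text
time: 16.9
tool_pos: [0.5857, -0.0101, 0.1633]
tool_rot: [-3.142, -0.352, -0.135]
contact_force: [-5.7, 0.8, 11.5]
opening: 0.0354
```

```bash
python3 - <<'E'
from ovl import *
for i in range(3):
    c=robot.read_camera('side')
    show(RT,np_(.056));print(RS.inv().apply(robot.observe()['contact_force']))
o=robot.observe();R=Ro.from_euler('xyz',o["tool_rot"])*Ro.from_euler('x',np.pi)
p=o["tool_pos"]-R.apply([0,0,.041])
cv2.imwrite('pics/s14.png',np.hstack([draw(c,262,160,50,60,8,[]),draw(c,262,160,50,60,8,[(R,p,[ring(.018,0),ring(.018,.028)]),(RS,P0,MAN[:2])])]))
E
```

```text
turn [ 0.     -0.0011 -0.0003] shift [-0.0029 -0.0016  0.0003] | rows rot 0.0 lin 0.0
F [-6.7   1.14 11.56] q [-0.151  0.345  1.774  0.009  0.671  1.549] t 16.95 open 0.0355 pos [ 0.5858 -0.0101  0.1633] rot [-3.1415 -0.3517 -0.1354]
[-2.41471781  0.2314654  13.18589362]
turn [ 0.     -0.0011 -0.0002] shift [-0.0028 -0.0016  0.0002] | rows rot 0.0 lin 0.0
F [-5.05  0.07 11.48] q [-0.151  0.345  1.774  0.009  0.671  1.549] t 17.0 open 0.0354 pos [ 0.5857 -0.0101  0.1633] rot [-3.1415 -0.3517 -0.1354]
[-0.77317021 -0.60796892 12.5003147 ]
turn [ 0.     -0.001  -0.0002] shift [-0.0028 -0.0016  0.0002] | rows rot 0.0 lin 0.0
F [-5.95  0.5  11.19] q [-0.151  0.345  1.774  0.009  0.671  1.549] t 17.05 open 0.0352 pos [ 0.5857 -0.0101  0.1633] rot [-3.1415 -0.3516 -0.1354]
[-1.7618216  -0.30133576 12.55403595]
```

View pics/s14.png

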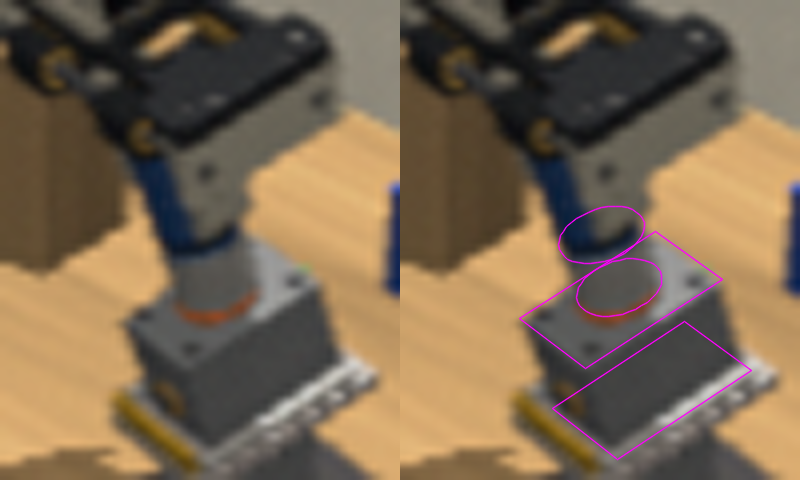

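```bash
python3 -c "
from cell import robot
print(robot.hand_in())
print({k:v for k,v in robot.observe().items() if k in('time','tool_pos','contact_force','opening')})"
```

```text
the job is handed in; nothing more can be done
None
the job is handed in; nothing more can be done
```

The manifold block is set flat between the cradle's rails and released. The blue coupler is pressed over the nipple with the collar snapped down, and I handed the job in at about 17 s with the coupler still gripped at 60 N.

- **Push:** at the last check the force along the nipple axis read a steady 12.5 to 13 N net (about 15 N allowing for the coupler's weight).
- **Collar:** the coupler mouth is about 56 mm above the block's underside, at the collar's stop. The last side view shows the collar down and the green pin out.
- **Squareness:** the coupler is about 1 mm from the measured nipple axis. The tool is within about 0.002 rad of the cradle's nominal tilt. That is the tool's angle; I did not measure the coupler's own tilt separately after pressing.
- **Block:** the camera fit and the tool reading at release agree within about 1 mm. They put the block about 4 mm up the slope from the seat's origin and about 0.5 mm off the plate in the fit. In the last picture it still sits in the cradle.
- **Checks that disagreed:** the block's fitted height came out 1.8 mm high, which its 4 mm upslope offset accounts for. Camera overlays were off by up to about 1 pixel, roughly 2.5 mm.
- **Bystanders:** I did not measure their positions again. No path went near them and no unexpected contact forces showed.

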